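Refill the three surgical-tape dispensers

ROBOT

A 7-joint arm with a two-finger parallel gripper is mounted at the origin on a cart in front of the work surface, level with it; the furniture and walls round the work are solid. World frame = base frame: x ahead of the robot, y to its left, z up, the work surface at z = 0. Lengths are in mm, angles in rad, forces in N, time in s.
With the tool pointing down it reaches from about 400 to 875 mm from the base axis. Payload 4.4 kg.
Tool frame: the origin (TCP) lies midway between the tips of the shut fingers; the grasp point (between the pads) lies 19 mm behind it (bot.grasp_offset is the distance from the TCP to the grasp point, in mm); z points along the fingers, y is the line along which they close (so a half turn about z gives the same grasp; the last joint's range is limited). The gripper opens to 85 mm and grips with 20 to 120 N. Pads are 22 mm wide; open, the fingers measure 114 mm over their backs; the gripper's body (76 mm by 85 mm) begins 54 mm behind the grasp point. The pads swing forward as they close: fully open they stand 13 mm farther back than shut.
Start: joints at [1.207, 0.628, 0.038, 1.517, -0.027, 0.996, -0.02], TCP at [190.749, -621.396, 231.313] pointing down, gripper open.
Joint ranges: [-3.06, 3.06], [-0.37, 2.12], [-1.25, 1.32], [0.18, 2.47], [-1.1, 4.24], [0.23, 1.98], [-2.94, 2.94]. Speed limits (rad/s): [2.57, 2.57, 3.14, 3.14, 3.14, 3.14, 3.14].

INTERFACE

Orientations are given as a rotation vector (axis times angle).
In Python, from station import read_state, viewer, bot, spotter gives the robot as it stands.
- The arm moves only by the tool carry_out, never from a script. Its argument "rows" is one flat list of numbers, 7 for each row, row after row: the turn, a rotation vector about the tool's x, y, z in degrees, then the shift along the tool's x, y, z in cm, then the opening, from 0 (shut) to 1 (fully open). A call has exactly 5 rows; each row is the pose to reach, as a shift and turn from the pose commanded when the call began, along the tool's axes at that moment; what a row does not reach only later rows make up. A row lasts 1/10 s, in which the tool goes at most 50 mm and 8.59 degrees, less where a joint would pass 70% of its speed; a pose out of reach is approached as far as the arm can. A call with a gripper value outside its range is refused whole. The fingers move at their own pace and stop on an object; "grip_force" is the grip in N (left out, the last holds). Time passes only in rows, so rows that repeat a pose let the fingers close, or fill a call up. It gives the time, the measured TCP pose, the force, the opening and the grip force at its end, in the units of the state.
- read_state(): the state, without advancing time (a new reading comes with each control period).
- viewer.snapshot(name): name is "scene" or "top" or "wrist"; returns a dict with "img" (480x640x3 uint8, red, green, blue), "fx", "fy", "cx", "cy" (pixels), "R" (3x3) and "t" (3): a world point X has camera coordinates R X + t; the wrist camera has in their place "hand_eye" (4x4, takes a point from camera to tool coordinates, whose origin is the TCP and whose axes are the flange's). Camera axes: x right, y down, z forward; pixel columns grow to the right and rows downward; lengths in mm; the calibration is good to about 2 mm. A picture is of the moment at which its call begins: read the wrist's pose just before it. There is no depth.
- bot.job_done(): hands the job in; it is judged then, once.
Trained networks look in the newest picture that a camera, given by its name, has taken for a name from the list of things; names that differ only in an ending like _2 or _b are one class to them, and where a whole thing is asked for, a point or a joint stands for the part that bears it (a point fixed in the world has none). Each returns a list of dicts, best first, with "conf" (0 to 1); they miss things now and then, are a little off and sometimes report something else, mostly with a low value. They report only what shows in the picture. A call takes as long as a camera call. They do not tell look-alikes from the thing itself.
- spotter.recognise(camera, label): "extent" ([left, top, right, bottom] in pixels, round what is visible of it).
- spotter.cut_out(camera, label): "pixels" (480x640 bool, what is visible of it) and "extent" ([left, top, right, bottom] in pixels, round what is visible of it).
The state is a dict: "t": time; "qpos": joint angles; "dq": joint speeds; "effort": joint torques, N m; "tcp_pos": TCP position; "orientation": TCP orientation; "contact_force": force on the tool from outside, world axes, zero at the start; "ft_torque": the same for the moment, N m; "width": finger opening in mm; "finger_force": force on a finger pad.
Only numpy, scipy, OpenCV 4.12 (cv2) and the standard library are available. Lean on these libraries where they do the work, as an engineer would, in place of code of your own. Each camera call takes 0.05 s, during which the arm holds its last target. There are 200 camera calls.

TASK

Refill the three desk dispensers of surgical tape: lift the used-up core on its spindle out of the medium dispenser and put it in the kidney dish, so that its spindle can be used again, and drop each of the three new rolls into the dispenser of its own width, with both ends of its spindle fully home at the bottom of the slots. Leave the two vials among the rolls where they stand.

Things in the scene. Friction and masses are not known exactly. Their poses are not given: they have to be found in the camera images.
- roll_narrow: new narrow roll of white surgical tape, 12 mm wide, 56 mm diameter, standing on its rim, on a grey spindle 8 mm thick and 40 mm long that sticks out equally at both faces. Origin at its centre (28 mm above the worktop at the start); y along the spindle, z up. 40 g. Grip across its diameter, along its x.
- roll_medium: new medium roll of white surgical tape, 26 mm wide, 56 mm diameter, standing on its rim, on a grey spindle 8 mm thick and 60 mm long that sticks out equally at both faces. Origin at its centre (28 mm above the worktop at the start); y along the spindle, z up. 70 g. Grip across its diameter, along its x.
- roll_wide: new wide roll of white surgical tape, 50 mm wide, 56 mm diameter, standing on its rim, on a grey spindle 8 mm thick and 80 mm long that sticks out equally at both faces. Origin at its centre (28 mm above the worktop at the start); y along the spindle, z up. 120 g. Grip across its diameter, along its x.
- stand_narrow: narrow dispenser, fixed: grey base 99 x 50 x 14 mm (x -57 to 42), two steel cheeks 24 mm apart inside, 34 outside, 45 long in x, 74 high. In each a slot 10.5 mm wide, open and flared at the top (30 mm), floor at 48: a seated spindle lies along y at x = 0, z = 52. Origin: underside, between the cheeks; -x to its low toothed edge (25 high).
- stand_medium: medium dispenser, fixed: grey base 99 x 68 x 14 mm (x -57 to 42), two steel cheeks 42 mm apart inside, 52 outside, 45 long in x, 74 high. In each a slot 10.5 mm wide, open and flared at the top (30 mm), floor at 48: a seated spindle lies along y at x = 0, z = 52. Origin: underside, between the cheeks; -x to its low toothed edge (25 high). Holds the empty core at the start.
- stand_wide: wide dispenser, fixed: grey base 99 x 88 x 14 mm (x -57 to 42), two steel cheeks 62 mm apart inside, 72 outside, 45 long in x, 74 high. In each a slot 10.5 mm wide, open and flared at the top (30 mm), floor at 48: a seated spindle lies along y at x = 0, z = 52. Origin: underside, between the cheeks; -x to its low toothed edge (25 high).
- empty_core: used-up brown cardboard core, 30 mm in diameter and 26 mm wide, on a grey spindle 8 mm thick and 60 mm long, sitting in the slots of the medium dispenser at the start. Origin at its centre on the spindle's axis; y along the spindle. About 25 g. Can be gripped across its 30 mm diameter (along its x axis).
- kidney_dish: empty steel kidney dish, 206 mm long (its x) by 96 mm wide (its y), 32 mm high, fixed where it stands, with its floor about 5 mm up. Origin under its middle, inside the hollow; z up.
- vial_a: injection vial with a blue cap, 27 mm in diameter and 50 mm high, standing loose among the rolls; to be left alone. Origin at the centre of its underside.
- vial_b: injection vial with a green cap, 27 mm in diameter and 50 mm high, standing loose among the rolls; to be left alone. Origin at the centre of its underside.
Things that resemble listed ones, but are neither listed nor needed, are in the scene too. What is shaped like the empty_core but orange is not meant.

How it is judged (in metres and radians):
At the end, for the whole second after the job is handed in: Each roll sits in the dispenser of its own width, both spindle ends on the slot floors (centre within 4 mm in the dispenser's x, 10 mm in y, 48 to 55.5 mm above the worktop, 0.1 rad); the empty core lies in the kidney dish (within 90 mm along, 40 mm across, below 40 mm); all at rest (x of roll_narrow in the frame of stand_narrow between -0.004 and 0.004 m and y of roll_narrow in the frame of stand_narrow between -0.01 and 0.01 m and z of roll_narrow in the frame of stand_narrow between 0.048 and 0.0555 m and angle between the y axis of roll_narrow and the y axis of stand_narrow, either way round below 0.1 rad and linear speed of each of roll_narrow, roll_medium, roll_wide, empty_core below 0.03 m/s and x of roll_medium in the frame of stand_medium between -0.004 and 0.004 m and y of roll_medium in the frame of stand_medium between -0.01 and 0.01 m and z of roll_medium in the frame of stand_medium between 0.048 and 0.0555 m and angle between the y axis of roll_medium and the y axis of stand_medium, either way round below 0.1 rad and x of roll_wide in the frame of stand_wide between -0.004 and 0.004 m and y of roll_wide in the frame of stand_wide between -0.01 and 0.01 m and z of roll_wide in the frame of stand_wide between 0.048 and 0.0555 m and angle between the y axis of roll_wide and the y axis of stand_wide, either way round below 0.1 rad and x of empty_core in the frame of kidney_dish between -0.09 and 0.09 m and y of empty_core in the frame of kidney_dish between -0.04 and 0.04 m and height (world z) of empty_core below 0.04 m); the robot touches nothing.
It fails at once if a vial is shifted by more than 30 mm or knocked over (distance of any of vial_a, vial_b from where it was at the start of the episode above 0.03 m or angle between any of vial_a, vial_b's own z axis and vertical above 0.6 rad).
It also fails if it takes over 109 s, if anything falls off the work surface, if the arm or the gripper's body presses on something with over 40 N, if the wrist force passes 120 N, or if a joint passes its speed limit or range.

## Working session

There is one attempt and no reset: what is moved stays moved. The work goes in short steps, Python scripts to look and compute and a tool call to move; the robot and the scene stay as the last step left them, time stands still between calls to the robot, and variables do not carry over. Pictures are saved under pics/ and viewed, at most 17 in all, crops included, and the job is handed in when it is done.

Besides the shell and the picture viewer there is one more tool, called after "Request:" by a JSON object that holds its "api" and its "payload". carry_out: Moves the arm, as the interface text tells. Its arguments: {"type":"object","properties":{"rows":{"type":"array","items":{"type":"number"}},"grip_force":{"type":"number"}},"required":["rows"]}

```bash
ls; mkdir -p pics; python3 - <<'E'
from station import read_state, viewer, bot, spotter
import cv2
s=read_state(); print(s)
for c in ["scene","top"]:
    d=viewer.snapshot(c); cv2.imwrite(f"pics/{c}0.png",d["img"][:,:,::-1])
    print(c,d["fx"],d["cx"],d["cy"],d["R"],d["t"])
    for l in ["roll_narrow","roll_medium","roll_wide","stand_narrow","stand_medium","stand_wide","empty_core","kidney_dish","vial_a"]:
        print(l,[( [round(v) for v in r["extent"]],round(r["conf"],2)) for r in spotter.recognise(c,l)])
E
```

```text
pics
{'t': 0.0, 'qpos': array([ 1.20719366,  0.62934324,  0.03840968,  1.51838454, -0.02699446,
        0.99628821, -0.02001537]), 'dq': array([-1.72658796e-03,  3.03347555e-04,  7.84607066e-05, -2.33795965e-04,
       -6.10473792e-04, -1.31499404e-03, -2.01868939e-04]), 'effort': array([-1.18608645e-03, -5.63425505e+01,  1.22598354e+00, -1.93452179e+01,
        1.11054140e-02,  1.03315906e-02,  6.67051523e-06]), 'tcp_pos': array([ 190.5818503 , -620.77246945,  230.38507942]), 'orientation': array([-3.10496399e+00, -4.65801993e-01,  4.61143966e-04]), 'contact_force': array([-0.29140703,  0.50415978,  0.08911771]), 'ft_torque': array([-0.00361794, -0.00423129, -0.00913347]), 'finger_force': 0.0, 'width': 85.36746928333898}
scene 464.14348524654554 323.6769810865422 244.85800434626938 [[ 0.69254636 -0.72136192 -0.00406464]
 [-0.37871746 -0.35878202 -0.8531404 ]
 [ 0.61396467  0.59237863 -0.52166554]] [-522.73474561  184.45461785 1129.07888421]
roll_narrow [([206, 207, 220, 220], 0.71), ([239, 223, 266, 247], 0.58)]
roll_medium [([278, 245, 292, 266], 0.82)]
roll_wide [([238, 221, 265, 
[... 282 characters left out ...]
92)]
vial_a [([257, 237, 265, 253], 0.68), ([226, 214, 234, 230], 0.5)]
top 445.10883349533225 323.3971634530395 237.230265990469 [[ 0.00987585 -0.99993877  0.00499319]
 [-0.99743113 -0.01020512 -0.07090125]
 [ 0.07094786 -0.00428015 -0.99747084]] [-170.27154885  523.8485936  1064.55517126]
roll_narrow [([142, 240, 159, 268], 0.83)]
roll_medium [([299, 252, 319, 276], 0.76)]
roll_wide [([219, 246, 252, 273], 0.79)]
stand_narrow [([164, 184, 190, 224], 0.71)]
stand_medium [([292, 192, 328, 231], 0.64)]
stand_wide [([224, 185, 263, 221], 0.6)]
empty_core [([492, 224, 508, 235], 0.71), ([295, 199, 323, 212], 0.54)]
kidney_dish [([354, 210, 394, 294], 0.84)]
vial_a [([186, 247, 202, 260], 0.62)]
```

```bash
python3 - <<'E'
import cv2
a=cv2.imread("pics/top0.png")
cv2.imwrite("pics/topcrop.png",cv2.resize(a[165:315,120:420],(800,400),interpolation=cv2.INTER_CUBIC))
E
```

```text
(no output)
```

View pics/top0.png

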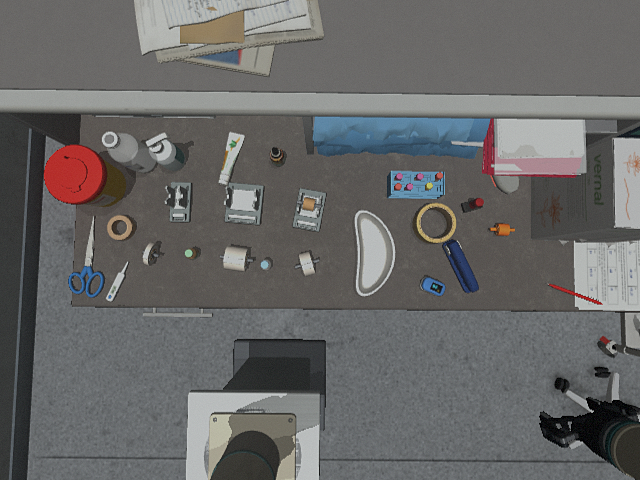

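View pics/scene0.png

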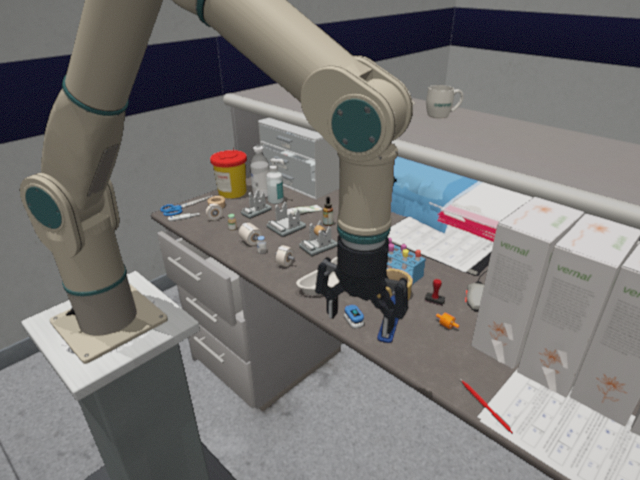

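View pics/topcrop.png

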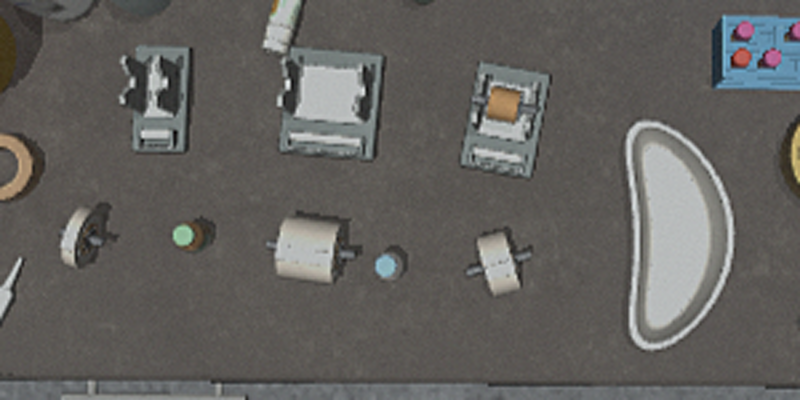

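The top view shows narrow, wide and medium stands at (177,203), (244,203) and (309,210), the rolls below them at (150,254), (236,259) and (308,263), the vials at (191,253) and (265,264), and the dish at (375,253).
Things that could be taken for the empty core: the brown core in the medium stand (309,203), an orange look-alike (502,229), and the tape rings at (120,228) and (436,223). I choose the brown one at (309,203) and will check it with a wrist crop.

```bash
cat > h.py <<'E'
import numpy as np, cv2
from scipy.spatial.transform import Rotation as Ro
from station import read_state, viewer, bot, spotter
def ray(d,uv,z,T=None):
    """world point(s) at height z seen at pixel uv"""
    uv=np.atleast_2d(uv); k=np.c_[(uv[:,0]-d["cx"])/d["fx"],(uv[:,1]-d["cy"])/d["fy"],np.ones(len(uv))]
    if T is None: R,c=d["R"].T,-d["R"].T@d["t"]
    else: R,c=T[:3,:3],T[:3,3]
    w=k@np.array(R).T
    return c+w*((z-c[2])/w[:,2])[:,None]
def tcp(s=None):
    s=s or read_state(); T=np.eye(4); T[:3,:3]=Ro.from_rotvec(s["orientation"]).as_matrix(); T[:3,3]=s["tcp_pos"]; return T
def wrist(name=None):
    T=tcp(); d=viewer.snapshot("wrist")
    if name: cv2.imwrite(f"pics/{name}.png",d["img"][:,:,::-1])
    return d,T@np.array(d["hand_eye"])
def move(pos,ydir,T=None):
    """tool shift (cm) & turn (deg) to have TCP at pos, pointing down, tool y along +-ydir(deg in world)"""
    T=tcp() if T is None else T; out=[]
    for a in (ydir,ydir+180):
        y=np.array([np.cos(np.radians(a)),np.sin(np.radians(a)),0]); z=np.array([0,0,-1.]); x=np.cross(y,z)
        out.append(Ro.from_matrix(T[:3,:3].T@np.c_[x,y,z]).as_rotvec(degrees=True))
    r=min(out,key=np.linalg.norm)
    print("turn",r.round(2),"| other",max(out,key=np.linalg.norm).round(1),"shift cm",(T[:3,:3].T@(np.array(pos)-T[:3,3])/10).round(2))
E
python3 - <<'E'
from h import *
d,C=wrist(); print(d["hand_eye"].round(3),d["fx"],d["cx"],d["cy"])
t=viewer.snapshot("top")
for n,uv,z in [("Rn",(150.5,254),28),("Rm",(309,264),28),("Rw",(235.5,259.5),28),("Sn",(177,203),50),("Sw",(244,203),50),("Sm",(309,205),50),("dish",(374,252),20),("va",(265,264),50),("vb",(189,253),50)]:
    print(n,ray(t,uv,z).round(0))
print(tcp().round(3)); move([480,-80,300],0)
E
```

```text
[[ 1.00000e-03 -9.57000e-01 -2.91000e-01  7.31940e+01]
 [ 1.00000e+00  1.00000e-03 -0.00000e+00  1.00600e+00]
 [ 1.00000e-03 -2.91000e-01  9.57000e-01 -1.42097e+02]
 [ 0.00000e+00  0.00000e+00  0.00000e+00  1.00000e+00]] 373.8498643040656 315.5645515506186 243.9008550092938
Rn [[480. 250.  28.]]
Rm [[ 460. -131.   28.]]
Rw [[469.  46.  28.]]
Sn [[601. 183.  50.]]
Sw [[603.  25.  50.]]
Sm [[ 600. -130.   50.]]
dish [[ 491. -288.   20.]]
va [[459. -28.  50.]]
vb [[483. 151.  50.]]
[[ 9.56000e-01  2.93000e-01  0.00000e+00  1.90729e+02]
 [ 2.93000e-01 -9.56000e-01  0.00000e+00 -6.21403e+02]
 [ 0.00000e+00  0.00000e+00 -1.00000e+00  2.31307e+02]
 [ 0.00000e+00  0.00000e+00  0.00000e+00  1.00000e+00]]
turn [  0.    -0.   -72.94] | other [ -0.   -0.  107.1] shift cm [ 43.54 -43.27  -6.87]
```

Request:
{"api": "carry_out", "payload": {"rows": [0, 0, -8, 4, -4, -0.5, 1, 0, 0, -16, 8, -8, -1, 1, 0, 0, -24, 12, -12, -1.5, 1, 0, 0, -32, 15, -15, -2, 1, 0, 0, -40, 18, -18, -2.5, 1]}}

```text
t: 1.6
tcp_pos: [308.0, -399.8, 256.1]
orientation: [2.755, 1.508, 0.0]
contact_force: [0.9, 0.7, 0.1]
width: 85.3
finger_force: 0.0
```

```bash
python3 -c "
from h import *
print(read_state()['qpos'].round(2),tcp()[:3,3]); move([530,-90,270],0)"
```

```text
[ 0.98  0.39 -0.17  1.88  0.09  0.87  0.2 ] [ 307.98381759 -399.82009967  256.05827262]
turn [ 3.000e-02  2.000e-02 -3.262e+01] | other [  0.   -0.  147.4] shift cm [38.06  2.   -1.4 ]
```

Request:
{"api": "carry_out", "payload": {"rows": [0, 0, -8, 4.5, 0.2, -0.2, 1, 0, 0, -16, 9, 0.4, -0.4, 1, 0, 0, -24, 13.5, 0.6, -0.6, 1, 0, 0, -32, 18, 0.8, -0.8, 1, 0, 0, -32.6, 22, 1, -1, 1]}}

```text
t: 2.1
tcp_pos: [436.5, -220.5, 266.1]
orientation: [2.223, 2.219, 0.001]
contact_force: [0.6, -0.3, 0.1]
width: 85.3
finger_force: 0.0
```

Request:
{"api": "carry_out", "payload": {"rows": [0, 0, 0, 4.5, 2.5, -0.1, 1, 0, 0, 0, 9, 4.5, -0.2, 1, 0, 0, 0, 13, 7, -0.4, 1, 0, 0, 0, 13.5, 9.3, -0.4, 1, 0, 0, 0, 13.5, 9.3, -0.4, 1]}}

```text
t: 2.6
tcp_pos: [532.2, -85.2, 270.0]
orientation: [2.222, 2.219, 0.005]
contact_force: [-0.5, -0.4, -0.1]
width: 85.5
finger_force: 0.0
```

```bash
python3 - <<'E'
from h import *
print(tcp().round(3)); d,C=wrist("w1"); np.savez("w1.npz",C=C,**{k:d[k] for k in("img","fx","fy","cx","cy")})
for l in ["roll_medium","roll_wide","stand_medium","stand_wide","empty_core","kidney_dish"]:
    print(l,[( [round(v) for v in r["extent"]],round(r["conf"],2)) for r in spotter.recognise("wrist",l)])
E
```

```text
[[ 1.00000e-03  1.00000e+00  3.00000e-03  5.32206e+02]
 [ 1.00000e+00 -1.00000e-03  1.00000e-03 -8.52440e+01]
 [ 1.00000e-03  3.00000e-03 -1.00000e+00  2.69966e+02]
 [ 0.00000e+00  0.00000e+00  0.00000e+00  1.00000e+00]]
roll_medium [([220, 215, 276, 268], 0.97)]
roll_wide [([217, 21, 284, 110], 0.72), ([222, 217, 277, 269], 0.53), ([366, 223, 402, 279], 0.47)]
stand_medium [([323, 204, 418, 286], 0.81)]
stand_wide [([340, 30, 447, 134], 0.68)]
empty_core [([370, 222, 403, 279], 0.7)]
kidney_dish [([202, 336, 368, 406], 0.9)]
```

View pics/w1.png

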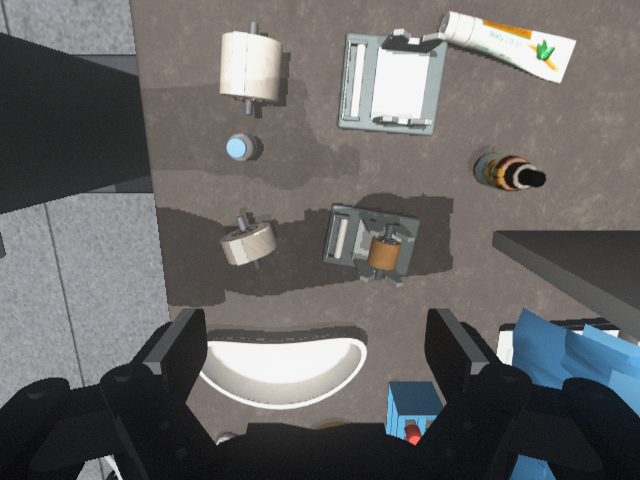

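The wrist view confirms it: the brown core sits in the medium stand at (383,253), with the medium roll at (248,242), the blue-capped vial at (240,147), the wide roll at (250,68), the wide stand at (392,83) and the dish at (285,370). I'll take a close crop for axis measurements.

```bash
python3 - <<'E'
import cv2,numpy as np
a=cv2.imread("pics/w1.png")
def crop(u,v,w,h,s):
    b=cv2.resize(a[v:v+h,u:u+w],None,fx=s,fy=s,interpolation=cv2.INTER_CUBIC)
    for i in range(0,w,10): cv2.putText(b,str(u+i),(i*s,8),0,.3,(0,255,255)) if i%20==0 else 0; cv2.line(b,(i*s,10),(i*s,14),(0,255,255))
    for j in range(0,h,10): cv2.putText(b,str(v+j),(0,j*s+3),0,.3,(0,255,255)) if j%20==0 else 0; cv2.line(b,(20,j*s),(24,j*s),(0,255,255))
    return b
cv2.imwrite("pics/c1.png",crop(210,195,220,100,3)); 
cv2.imwrite("pics/c2.png",np.hstack([crop(200,10,260,140,3)]))
E
```

```text
(no output)
```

View pics/c1.png

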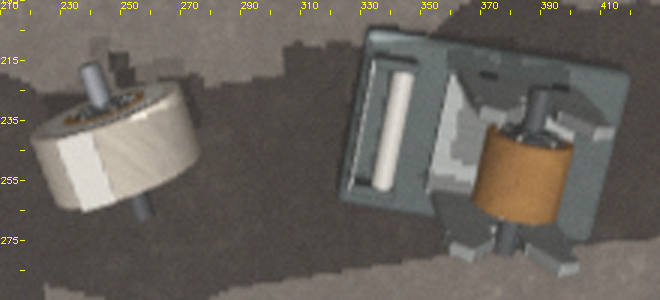

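View pics/c2.png

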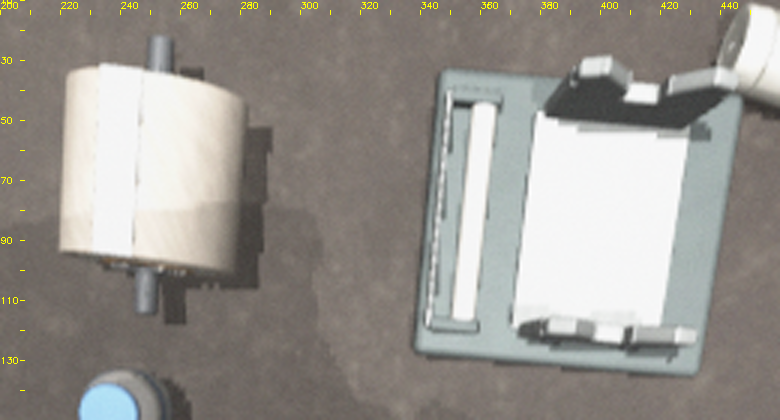

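```bash
cat >> h.py <<'E'
def ends(d,C,a,b,z):
    p=ray(d,[a,b],z,C); v=p[0]-p[1]; m=p.mean(0)
    print("centre",m.round(1),"len",np.linalg.norm(v).round(1),"x-axis ang",np.degrees(np.arctan2(v[1],v[0])).round(1)-90)
def rect(d,C,tl,tr,bl,br,hw,z=14):
    p=ray(d,[tl,tr,bl,br],z,C)[:,:2]; m=np.array([[-57,hw],[42,hw],[-57,-hw],[42,-hw]])
    pc,mc=p.mean(0),m.mean(0); A=(p-pc).T@(m-mc); th=np.arctan2(A[1,0]-A[0,1],A[0,0]+A[1,1])
    R=np.array([[np.cos(th),-np.sin(th)],[np.sin(th),np.cos(th)]]); o=pc-R@mc
    print("stand origin",o.round(1),"ang",np.degrees(th).round(1),"res",(p-(m@R.T+o)).round(1).tolist())
E
python3 - <<'E'
from h import *
d=np.load("w1.npz"); C=d["C"]; f=lambda u,v,o:(o[0]+u/3,o[1]+v/3)
a=(210,195); b=(200,10)
print("core");ends(d,C,f(540,90,a),f(506,253,a),54)
print("Rm");ends(d,C,f(92,66,a),f(147,217,a),30)
print("Rw");ends(d,C,f(160,38,b),f(147,312,b),30)
rect(d,C,f(369,27,a),f(630,72,a),f(341,202,a),f(594,242,a),34)
rect(d,C,f(441,68,b),f(744,94,b),f(414,354,b),f(698,377,b),44)
print("va",ray(d,(237,148),50,C).round(1))
print("dish rim",ray(d,[(205,344),(365,344),(285,340),(285,405)],32,C).round(0))
print("dish floor",ray(d,[(230,355),(345,355),(285,350),(285,388)],6,C).round(0))
E
```

```text
core
centre [ 601.5 -130.    54. ] len 58.2 x-axis ang -8.299999999999997
Rm
centre [ 462.5 -126.4   30. ] len 58.4 x-axis ang 16.599999999999994
Rw
centre [472.1  42.4  30. ] len 78.6 x-axis ang -5.799999999999997
stand origin [ 601.7 -130.5] ang -9.1 res [[0.4, 0.1], [-2.2, -0.8], [1.5, 0.6], [0.2, 0.0]]
stand origin [614.7  29.5] ang -4.5 res [[1.0, -0.7], [-0.9, -0.4], [0.8, 0.4], [-0.9, 0.7]]
va [[458.6 -27.7  50. ]]
dish rim [[ 405. -248.   32.]
 [ 589. -248.   32.]
 [ 497. -243.   32.]
 [ 495. -332.   32.]]
dish floor [[ 426. -279.    6.]
 [ 569. -280.    6.]
 [ 494. -272.    6.]
 [ 493. -328.    6.]]
```

```bash
python3 -c "
from h import *
print(read_state()['t']);move([601.6,-130,120],-8.7)"
```

```text
2.95
turn [-0.02  0.03  8.26] | other [  -0.    -0.  -171.7] shift cm [-4.04  7.36 14.97]
```

Request:
{"api": "carry_out", "payload": {"rows": [0, 0, 4, -1, 2, 4, 1, 0, 0, 8.2, -2.5, 4.5, 8, 1, 0, 0, 8.2, -4, 7.3, 12, 1, 0, 0, 8.2, -4.0, 7.4, 15, 1, 0, 0, 8.2, -4.0, 7.4, 15, 1]}}

```text
t: 3.45
tcp_pos: [599.4, -129.1, 115.2]
orientation: [-2.377, -2.044, 0.009]
contact_force: [-1.3, 0.2, -0.2]
width: 85.4
finger_force: 0.0
```

```bash
python3 - <<'E'
from h import *
print(tcp()[:3,3]);move([601.6,-130,33],-8.7)
d,C=wrist("w2")
# project expected core axis
for y in (-30,0,30):
    a=np.radians(-8.7);X=np.array([601.6-np.sin(a)*y,-130+np.cos(a)*y,54]);c=C[:3,:3].T@(X-C[:3,3]);u=(d["fx"]*c[0]/c[2]+d["cx"],d["fy"]*c[1]/c[2]+d["cy"]);print(np.round(u))
    cv2.circle(d["img"],(int(u[0]),int(u[1])),3,(255,0,0),-1)
cv2.imwrite("pics/w2.png",d["img"][:,:,::-1])
E
```

```text
[ 599.39373767 -129.07083631  115.15246585]
turn [-0.53  0.    0.07] | other [  -0.    -0.8 -179.9] shift cm [-0.06  0.31  8.21]
[321. 310.]
[321. 263.]
[321. 212.]
```

View pics/w2.png

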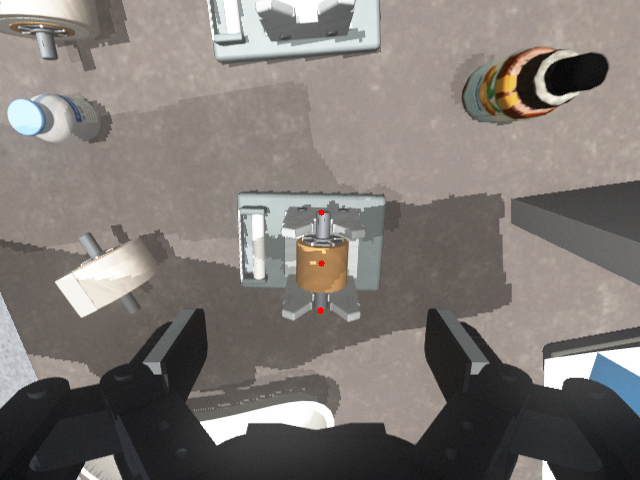

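The projected axis (red dots at (321,212) to (321,310)) lies on the brown core's spindle, so I'm going down to grip it.

Request:
{"api": "carry_out", "payload": {"rows": [0, 0, 0, 0, 0.2, 3, 1, 0, 0, 0, -0.1, 0.3, 6, 1, 0, 0, 0, -0.1, 0.3, 8, 1, 0, 0, 0, -0.1, 0.3, 8.2, 1, 0, 0, 0, -0.1, 0.3, 8.2, 1]}}

```text
t: 4.0
tcp_pos: [606.5, -129.8, 39.6]
orientation: [2.379, 2.049, 0.002]
contact_force: [-0.2, 1.0, -0.4]
width: 85.8
finger_force: 0.0
```

Request:
{"api": "carry_out", "payload": {"rows": [0, 0, 0, 0, 0, 0, 0.6, 0, 0, 0, 0, 0, 0, 0.2, 0, 0, 0, 0, 0, 0, 0.0, 0, 0, 0, 0, 0, 0, 0, 0, 0, 0, 0, 0, 0, 0], "grip_force": 30}}

```text
t: 4.5
tcp_pos: [603.6, -129.5, 38.1]
orientation: [-2.379, -2.048, 0.005]
contact_force: [-4.9, 0.0, 7.1]
width: 29.5
finger_force: 29.0
```

Request:
{"api": "carry_out", "payload": {"rows": [0, 0, 0, 0, 0, 0, 0, 0, 0, 0, 0, 0, 0, 0, 0, 0, 0, 0, 0, 0, 0, 0, 0, 0, 0, 0, 0, 0, 0, 0, 0, 0, 0, 0, 0]}}

```text
t: 5.0
tcp_pos: [603.6, -129.5, 38.1]
orientation: [-2.379, -2.048, 0.005]
contact_force: [-3.9, 0.9, 5.8]
width: 29.2
finger_force: 29.1
```

Request:
{"api": "carry_out", "payload": {"rows": [0, 0, 0, 0, 0, -1.5, 0, 0, 0, 0, 0, 0, -4, 0, 0, 0, 0, 0, 0, -7, 0, 0, 0, 0, 0, 0, -9, 0, 0, 0, 0, 0, 0, -9, 0]}}

```text
t: 5.5
tcp_pos: [608.7, -130.2, 131.9]
orientation: [2.376, 2.046, 0.008]
contact_force: [0.4, 0.4, -0.6]
width: 29.0
finger_force: 30.0
```

```bash
python3 -c "
from h import *
print(tcp()[:3,3],read_state()['width'],read_state()['qpos'].round(2));move([497,-290,110],90);move([497,-290,30],90)"
```

```text
[ 608.71913777 -130.15270189  131.89586879] 28.974242571993777 [ 0.34  0.72 -0.29  1.69  0.27  0.77 -0.23]
turn [ 0.38 -0.33 81.45] | other [  0.3   0.4 -98.5] shift cm [-17.47  -8.69   2.12]
turn [ 0.38 -0.33 81.45] | other [  0.3   0.4 -98.5] shift cm [-17.47  -8.75  10.12]
```

Request:
{"api": "carry_out", "payload": {"rows": [0, 0, 8, -4, -2, 0, 0, 0, 0, 16, -8, -4, 0, 0, 0, 0, 24, -12, -6, 0, 0, 0, 0, 32, -16, -8, 0, 0, 0, 0, 40, -17.4, -8.4, 0, 0]}}

```text
t: 6.0
tcp_pos: [492.0, -294.8, 127.2]
orientation: [2.944, 1.093, -0.007]
contact_force: [0.2, -0.3, -0.0]
width: 29.3
finger_force: 29.9
```

Request:
{"api": "carry_out", "payload": {"rows": [0, 0, 8, 0, 0, 0.5, 0, 0, 0, 16, 0, 0, 1, 0, 0, 0, 24, 0, 0, 1.5, 0, 0, 0, 32, 0, 0, 2, 0, 0, 0, 40.5, 0, 0, 2.5, 0]}}

```text
t: 6.5
tcp_pos: [496.7, -289.4, 102.1]
orientation: [-3.141, -0.017, 0.0]
contact_force: [0.3, -0.5, -0.9]
width: 29.3
finger_force: 30.0
```

Request:
{"api": "carry_out", "payload": {"rows": [0, 0, 0, 0, 0, 0, 0, 0, 0, 0, 0, 0, 0, 0, 0, 0, 0, 0, 0, 0, 0, 0, 0, 0, 0, 0, 0, 0, 0, 0, 0, 0, 0, 0, 0]}}

```text
t: 7.0
tcp_pos: [496.9, -289.6, 102.9]
orientation: [3.141, 0.027, 0.001]
contact_force: [-0.1, -0.0, -0.9]
width: 29.4
finger_force: 30.0
```

```bash
python3 -c "
from h import *
print(tcp()[:3,3],read_state()['width']);move([497,-290,30],90)"
```

```text
[ 496.86760827 -289.58971834  102.87188342] 29.449011336924208
turn [ 0.   -0.03  1.  ] | other [   0.    0. -179.] shift cm [0.01 0.04 7.29]
```

Request:
{"api": "carry_out", "payload": {"rows": [0, 0, 0, 0, 0, 2.5, 0, 0, 0, 0, 0, 0, 5, 0, 0, 0, 0, 0, 0, 7, 0, 0, 0, 0, 0, 0, 7.4, 0, 0, 0, 0, 0, 0, 7.4, 0]}}

```text
t: 7.5
tcp_pos: [496.5, -289.3, 28.3]
orientation: [-3.141, -0.027, 0.001]
contact_force: [0.2, 0.2, 0.0]
width: 29.5
finger_force: 30.0
```

Request:
{"api": "carry_out", "payload": {"rows": [0, 0, 0, 0, 0, 0, 0, 0, 0, 0, 0, 0, 0, 0.5, 0, 0, 0, 0, 0, 0, 0.5, 0, 0, 0, 0, 0, 0, 0.5, 0, 0, 0, 0, 0, 0, 0.5]}}

```text
t: 8.0
tcp_pos: [497.0, -289.5, 29.0]
orientation: [3.141, 0.027, 0.001]
contact_force: [-0.9, -0.3, 0.3]
width: 42.6
finger_force: 0.0
```

Request:
{"api": "carry_out", "payload": {"rows": [0, 0, 0, 0, 0, 0, 0.5, 0, 0, 0, 0, 0, -2, 0.5, 0, 0, 0, 0, 0, -5, 0.7, 0, 0, 0, 0, 0, -10, 1, 0, 0, 0, 0, 0, -13, 1]}}

```text
t: 8.5
tcp_pos: [497.6, -290.0, 161.6]
orientation: [3.14, 0.026, 0.004]
contact_force: [0.3, -0.4, 0.2]
width: 83.4
finger_force: 0.0
```

```bash
python3 - <<'E'
from h import *
print(tcp()[:3,3],read_state()['qpos'].round(2)); d,C=wrist("w3")
for r in spotter.recognise("wrist","empty_core"): e=r["extent"]; print(r["conf"],e,ray(d,((e[0]+e[2])/2,(e[1]+e[3])/2),20,C).round(0))
d=viewer.snapshot("top");
for r in spotter.recognise("top","empty_core"): e=r["extent"]; print(r["conf"],e,ray(d,((e[0]+e[2])/2,(e[1]+e[3])/2),20).round(0))
move([462.5,-126.4,100],16.6)
E
```

```text
[ 497.63793564 -290.04931643  161.55530547] [ 0.42  0.61  0.1   1.8  -0.08  0.73 -1.  ]
0.59 [284.9, 190.2, 323.2, 267.3] [[ 498. -282.   20.]]
0.59 [489.4, 222.4, 511.8, 236.1] [[ 549. -597.   20.]]
turn [-2.000e-02 -7.000e-02  7.437e+01] | other [ 1.000e-01 -0.000e+00 -1.056e+02] shift cm [ -3.18 -16.36   5.91]
```

View pics/w3.png

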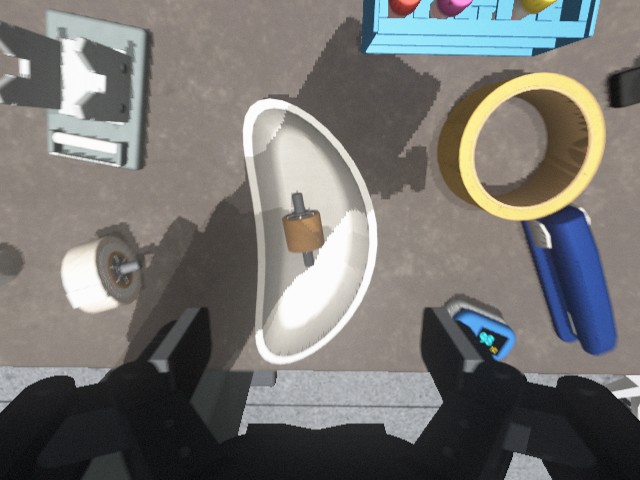

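The brown core lies in the dish at (303,230), inside the hollow. Next is the medium roll.

Request:
{"api": "carry_out", "payload": {"rows": [0, 0, -8.5, -1, -3.5, 1, 1, 0, 0, -17, -2, -7, 2, 1, 0, 0, -25.5, -3, -10.5, 3, 1, 0, 0, -34, -3.2, -14, 4, 1, 0, 0, -42, -3.2, -16.4, 5, 1]}}

```text
t: 9.2
tcp_pos: [459.8, -123.0, 106.9]
orientation: [-2.916, -1.161, 0.004]
contact_force: [0.8, 0.3, -0.2]
width: 85.6
finger_force: 0.0
```

Request:
{"api": "carry_out", "payload": {"rows": [0, 0, -8.5, 0, 0, 0, 1, 0, 0, -17, 0, 0, 0, 1, 0, 0, -25.5, 0, 0, 0, 1, 0, 0, -34, 0, 0, 0, 1, 0, 0, -42, 0, 0, 0, 1]}}

```text
t: 9.7
tcp_pos: [460.7, -125.5, 107.1]
orientation: [-2.308, -2.127, 0.002]
contact_force: [-0.1, -0.3, 0.3]
width: 85.6
finger_force: 0.0
```

Request:
{"api": "carry_out", "payload": {"rows": [0, 0, -8.5, 0, 0, 0, 1, 0, 0, -17, 0, 0, 0, 1, 0, 0, -21.6, 0, 0, 0, 1, 0, 0, -21.6, 0, 0, 0, 1, 0, 0, -21.6, 0, 0, 0, 1]}}

```text
t: 10.2
tcp_pos: [461.2, -125.7, 107.7]
orientation: [-1.88, -2.514, 0.001]
contact_force: [-0.4, 0.3, -0.2]
width: 85.9
finger_force: 0.0
```

Request:
{"api": "carry_out", "payload": {"rows": [0, 0, 0, 0, 0, 0, 1, 0, 0, 0, 0, 0, 0, 1, 0, 0, 0, 0, 0, 0, 1, 0, 0, 0, 0, 0, 0, 1, 0, 0, 0, 0, 0, 0, 1]}}

```text
t: 10.7
tcp_pos: [462.1, -125.9, 108.7]
orientation: [1.878, 2.518, 0.0]
contact_force: [-0.2, -0.4, -0.4]
width: 85.5
finger_force: 0.0
```

```bash
python3 - <<'E'
from h import *
print(tcp()[:3,3],read_state()['qpos'].round(2)); d,C=wrist()
for y in (-30,0,30):
    a=np.radians(16.6);X=np.array([462.5-np.sin(a)*y,-126.4+np.cos(a)*y,30]);c=C[:3,:3].T@(X-C[:3,3]);u=(d["fx"]*c[0]/c[2]+d["cx"],d["fy"]*c[1]/c[2]+d["cy"])
    cv2.circle(d["img"],(int(u[0]),int(u[1])),2,(255,0,0),-1)
cv2.imwrite("pics/w4.png",d["img"][:,:,::-1])
move([462.5,-126.4,8],16.6)
E
```

```text
[ 462.14440898 -125.93568857  108.7332569 ] [ 0.48  0.61 -0.39  2.09  0.46  0.52  0.03]
turn [ 0.01  0.01 -0.05] | other [  0.  -0. 180.] shift cm [-0.05  0.02 10.07]
```

View pics/w4.png

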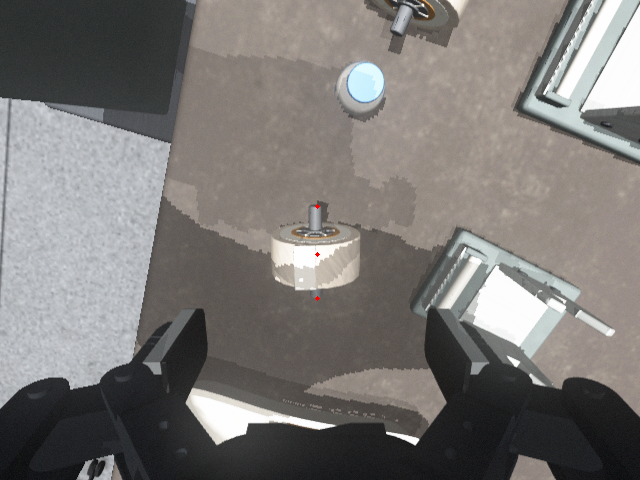

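The projected axis lies on the roll (red dots at (317,206) to (317,298)). I'm going down and gripping it.

Request:
{"api": "carry_out", "payload": {"rows": [0, 0, 0, 0, 0, 3, 1, 0, 0, 0, 0, 0, 6, 1, 0, 0, 0, 0, 0, 8.5, 1, 0, 0, 0, 0, 0, 9.8, 1, 0, 0, 0, 0, 0, 10, 1]}}

```text
t: 11.25
tcp_pos: [461.1, -125.6, 7.2]
orientation: [-1.876, -2.517, 0.002]
contact_force: [-0.7, 0.3, 0.9]
width: 85.7
finger_force: 0.0
```

Request:
{"api": "carry_out", "payload": {"rows": [0, 0, 0, 0, 0, 0, 1, 0, 0, 0, 0, 0, 0, 0.4, 0, 0, 0, 0, 0, 0, 0.2, 0, 0, 0, 0, 0, 0, 0.2, 0, 0, 0, 0, 0, 0, 0.2], "grip_force": 40}}

```text
t: 11.75
tcp_pos: [462.7, -126.2, 9.7]
orientation: [1.878, 2.517, 0.001]
contact_force: [-0.3, -0.1, 5.3]
width: 54.8
finger_force: 42.0
```

Request:
{"api": "carry_out", "payload": {"rows": [0, 0, 0, 0, 0, -1, 0.2, 0, 0, 0, 0, 0, -3, 0.2, 0, 0, 0, 0, 0, -6, 0.2, 0, 0, 0, 0, 0, -10, 0.2, 0, 0, 0, 0, 0, -11, 0.2]}}

```text
t: 12.25
tcp_pos: [464.0, -126.3, 122.6]
orientation: [1.875, 2.513, 0.004]
contact_force: [1.2, -1.0, -1.5]
width: 55.3
finger_force: 43.0
```

```bash
python3 - <<'E'
from h import *
s=read_state(); print(s["width"],s["t"])
move([601.6,-130.2,118],-8.8)
E
```

```text
55.27821124243598 12.25
turn [ 0.35  0.1  25.35] | other [-1.000e-01  5.000e-01 -1.547e+02] shift cm [-4.29 13.08  0.54]
```

Request:
{"api": "carry_out", "payload": {"rows": [0, 0, 8, -1.2, 4, 0, 0.2, 0, 0, 16, -2.5, 8, 0, 0.2, 0, 0, 24, -4, 12, 0, 0.2, 0, 0, 25.4, -4.3, 13, 0.3, 0.2, 0, 0, 25.4, -4.3, 13, 0.3, 0.2]}}

```text
t: 12.75
tcp_pos: [599.6, -129.6, 115.0]
orientation: [-2.385, -2.045, -0.0]
contact_force: [-0.7, 0.3, -1.4]
width: 55.3
finger_force: 43.0
```

Request:
{"api": "carry_out", "payload": {"rows": [0, 0, 0, 0, 0, 0, 0.2, 0, 0, 0, 0, 0, 0, 0.2, 0, 0, 0, 0, 0, 0, 0.2, 0, 0, 0, 0, 0, 0, 0.2, 0, 0, 0, 0, 0, 0, 0.2]}}

```text
t: 13.25
tcp_pos: [598.6, -130.3, 115.9]
orientation: [2.386, 2.044, -0.0]
contact_force: [0.4, -0.3, -0.5]
width: 55.1
finger_force: 43.0
```

```bash
python3 - <<'E'
from h import *
s=read_state(); print(s["width"],s["t"],s["contact_force"])
move([601.6,-130.2,33.5],-8.8)
wrist("w5")
E
```

```text
55.10896815867613 13.25 [ 0.42216753 -0.29435912 -0.47518196]
turn [ 0.    0.   -0.04] | other [  0.  -0. 180.] shift cm [0.06 0.29 8.24]
```

View pics/w5.png

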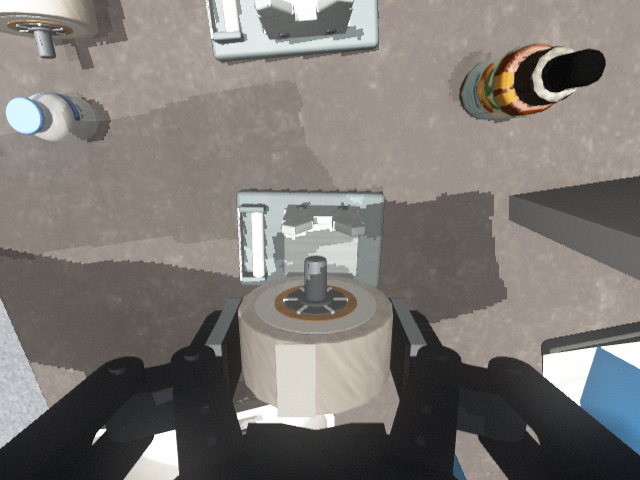

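The roll is held square over the medium stand at (315,330), so I'm lowering it.

Request:
{"api": "carry_out", "payload": {"rows": [0, 0, 0, 0, 0.3, 2, 0.2, 0, 0, 0, 0, 0.3, 4, 0.2, 0, 0, 0, 0, 0.3, 6, 0.2, 0, 0, 0, 0, 0.3, 7.5, 0.2, 0, 0, 0, 0, 0.3, 8.1, 0.2]}}

```text
t: 13.8
tcp_pos: [601.4, -130.5, 33.4]
orientation: [-2.385, -2.043, 0.001]
contact_force: [-4.3, 1.4, 25.0]
width: 55.3
finger_force: 46.5
```

Request:
{"api": "carry_out", "payload": {"rows": [0, 0, 0, 0, 0, 0, 0.2, 0, 0, 0, 0, 0, 0, 0.2, 0, 0, 0, 0, 0, 0, 0.2, 0, 0, 0, 0, 0, 0, 0.2, 0, 0, 0, 0, 0, 0, 0.2]}}

```text
t: 14.3
tcp_pos: [602.1, -130.7, 35.0]
orientation: [2.386, 2.043, 0.0]
contact_force: [0.1, -0.3, -1.9]
width: 55.3
finger_force: 43.1
```

Request:
{"api": "carry_out", "payload": {"rows": [0, 0, 0, 0, 0, 0, 0.5, 0, 0, 0, 0, 0, 0, 0.8, 0, 0, 0, 0, 0, 0, 1, 0, 0, 0, 0, 0, 0, 1, 0, 0, 0, 0, 0, 0, 1]}}

```text
t: 14.8
tcp_pos: [602.0, -130.6, 34.7]
orientation: [2.386, 2.044, 0.0]
contact_force: [0.2, 0.2, 0.2]
width: 85.4
finger_force: 0.0
```

Request:
{"api": "carry_out", "payload": {"rows": [0, 0, 0, 0, 0, -2, 1, 0, 0, 0, 0, 0, -5, 1, 0, 0, 0, 0, 0, -10, 1, 0, 0, 0, 0, 0, -14, 1, 0, 0, 0, 0, 0, -17, 1]}}

```text
t: 15.3
tcp_pos: [602.7, -130.6, 207.7]
orientation: [2.384, 2.042, 0.003]
contact_force: [0.2, 0.1, 0.3]
width: 85.2
finger_force: 0.0
```

```bash
python3 - <<'E'
from h import *
d,C=wrist("w6")
e=spotter.recognise("wrist","roll_medium"); print(e)
import cv2
cv2.imwrite("pics/w6c.png",cv2.resize(d["img"][140:340,200:440,::-1],None,fx=2.5,fy=2.5,interpolation=cv2.INTER_CUBIC))
move([550,110,250],0)
E
```

```text
[{'extent': [278.2, 185.6, 347.3, 258.7], 'conf': 0.9}]
turn [ 0.54  0.05 -8.85] | other [ 1.000e-01 -8.000e-01  1.711e+02] shift cm [22.95 -9.1  -4.12]
```

View pics/w6c.png

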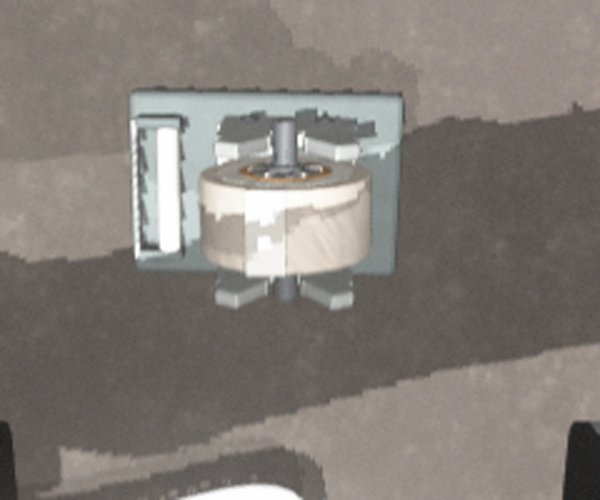

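The medium roll is seated: its spindle lies in both slots of the medium stand. Next I'll survey the narrow and wide rolls.

Request:
{"api": "carry_out", "payload": {"rows": [0, 0, -3, 4.5, -1.5, 0, 1, 0, 0, -6, 9, -3, -1, 1, 0, 0, -8.9, 13.5, -4.5, -2, 1, 0, 0, -8.9, 18, -6, -3, 1, 0, 0, -8.9, 22.5, -7.5, -4, 1]}}

```text
t: 15.9
tcp_pos: [561.3, 104.7, 244.2]
orientation: [-2.22, -2.222, 0.002]
contact_force: [1.0, 0.0, 0.3]
width: 85.5
finger_force: 0.0
```

Request:
{"api": "carry_out", "payload": {"rows": [0, 0, 0, 3, -0.5, 0, 1, 0, 0, 0, 6, -1.5, 0, 1, 0, 0, 0, 6, -1.5, 0, 1, 0, 0, 0, 6, -1.5, 0, 1, 0, 0, 0, 6, -1.5, 0, 1]}}

```text
t: 16.4
tcp_pos: [547.5, 161.6, 244.0]
orientation: [2.222, 2.22, -0.003]
contact_force: [0.2, -0.0, -0.3]
width: 85.3
finger_force: 0.0
```

```bash
python3 - <<'E'
from h import *
print(tcp().round(3),read_state()["qpos"].round(2)); d,C=wrist("w7"); np.savez("w7.npz",C=C,**{k:d[k] for k in("img","fx","fy","cx","cy")})
E={}
for l in ["roll_narrow","roll_wide","stand_narrow","stand_wide","vial_a"]:
    r=spotter.recognise("wrist",l); E[l]=r; print(l,[( [round(v) for v in q["extent"]],round(q["conf"],2)) for q in r])
a=d["img"][:,:,::-1].copy()
def crop(l,s,w,h):
    e=E[l][0]["extent"]; u=max(0,int((e[0]+e[2])/2-w/2)); v=max(0,int((e[1]+e[3])/2-h/2)); print(l,u,v)
    b=cv2.resize(a[v:v+h,u:u+w],(w*s,h*s),interpolation=cv2.INTER_CUBIC)
    for i in range(0,w,10): cv2.line(b,(i*s,0),(i*s,8 if (u+i)%50 else 16),(0,255,255))
    return b
cv2.imwrite("pics/c7.png",np.vstack([np.hstack([crop("roll_narrow",3,100,100),crop("stand_narrow",3,140,100)]),np.hstack([crop("roll_wide",3,100,100),crop("stand_wide",3,140,100)])]))
E
```

```text
[[ 1.00000e-03  1.00000e+00 -1.00000e-03  5.47461e+02]
 [ 1.00000e+00 -1.00000e-03 -1.00000e-03  1.61580e+02]
 [-1.00000e-03 -1.00000e-03 -1.00000e+00  2.43963e+02]
 [ 0.00000e+00  0.00000e+00  0.00000e+00  1.00000e+00]] [-0.06  0.53 -0.43  1.72  0.26  0.95 -0.59]
roll_narrow [([211, 91, 277, 135], 0.76)]
roll_wide [([217, 284, 274, 351], 0.6)]
stand_narrow [([331, 151, 433, 209], 0.79)]
stand_wide [([324, 279, 418, 382], 0.79)]
vial_a [([225, 356, 251, 394], 0.96), ([236, 195, 268, 234], 0.65)]
roll_narrow 194 63
stand_narrow 311 130
roll_wide 195 267
stand_wide 301 280
```

View pics/c7.png

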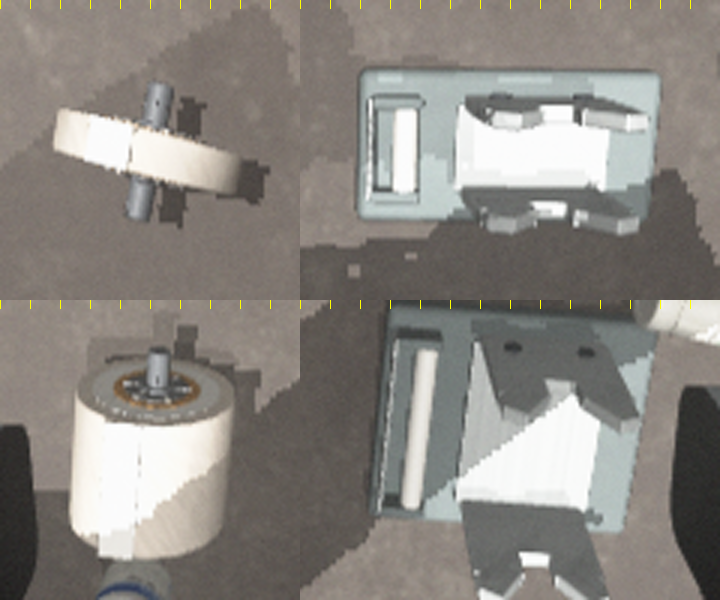

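The narrow roll's spindle ends are at (247,91) and (240,136). The narrow stand's base corners are near (330,153) and (429,203).

```bash
python3 - <<'E'
from h import *
d=np.load("w7.npz"); C=d["C"]; f=lambda u,v,o:(o[0]+u/3,o[1]+v/3)
a=(194,63); b=(311,130); c=(301,280)
print("Rn");ends(d,C,f(160,85,a),f(138,220,a),30)
rect(d,C,f(57,68,b),f(361,70,b),f(55,220,b),f(353,221,b),25)
tr=f(355,8,c)
print("wide");rect(d,C,f(86,2,c),tr,f(71,216,c),f(327,231,c),44)
print("vials",ray(d,[(252,208)],45,C).round(0))
move([472.1,42.4,120],-5.8)
E
```

```text
Rn
centre [481.8 248.3  30. ] len 39.3 x-axis ang -12.900000000000006
stand origin [617.6 188.7] ang -0.0 res [[0.0, 0.0], [-0.9, -0.6], [-0.1, 0.4], [0.9, 0.1]]
wide
stand origin [615.4  33.9] ang -2.5 res [[1.4, -0.2], [-1.3, 2.0], [0.6, 0.1], [-0.6, -1.9]]
vials [[488. 166.  45.]]
turn [0.   0.01 5.79] | other [  -0.     0.  -174.2] shift cm [-12.    -7.54  12.46]
```

```bash
python3 -c "
from h import *
move([481.8,248.3,100],-12.9)"
```

```text
turn [0.000e+00 1.000e-02 1.289e+01] | other [  -0.     0.  -167.1] shift cm [ 8.59 -6.58 14.46]
```

Request:
{"api": "carry_out", "payload": {"rows": [0, 0, 4, 3, -2.2, 3, 1, 0, 0, 8, 6, -4.4, 6, 1, 0, 0, 12, 8.6, -6.6, 9, 1, 0, 0, 12.9, 8.6, -6.6, 12, 1, 0, 0, 12.9, 8.6, -6.6, 14, 1]}}

```text
t: 17.2
tcp_pos: [479.7, 249.9, 103.0]
orientation: [-2.453, -1.962, 0.003]
contact_force: [0.4, -1.5, -0.0]
width: 85.7
finger_force: 0.0
```

Request:
{"api": "carry_out", "payload": {"rows": [0, 0, 0, 0, 0, 0, 1, 0, 0, 0, 0, 0, 0, 1, 0, 0, 0, 0, 0, 0, 1, 0, 0, 0, 0, 0, 0, 1, 0, 0, 0, 0, 0, 0, 1]}}

```text
t: 17.7
tcp_pos: [481.9, 249.2, 105.6]
orientation: [2.456, 1.958, 0.003]
contact_force: [-0.2, -0.3, 0.0]
width: 85.3
finger_force: 0.0
```

```bash
python3 - <<'E'
from h import *
d,C=wrist("w8"); m=spotter.cut_out("wrist","roll_narrow"); 
for r in m[:2]: print(r["conf"],np.round(r["extent"]), "mid",ray(d,((r["extent"][0]+r["extent"][2])/2,(r["extent"][1]+r["extent"][3])/2),35,C).round(1))
for y in (-20,0,20):
    a=np.radians(-12.9);X=np.array([481.8-np.sin(a)*y,248.3+np.cos(a)*y,30]);c=C[:3,:3].T@(X-C[:3,3]);print(d["fx"]*c[0]/c[2]+d["cx"],d["fy"]*c[1]/c[2]+d["cy"])
print(read_state()["qpos"].round(2)); move([481.8,248.3,9],-12.9)
E
```

```text
0.92 [268. 221. 363. 288.] mid [[482.2 250.9  35. ]]
315.86150565531113 286.06038947991584
315.9141691994296 255.95823284595295
315.9695478081206 224.30416206719383
[-0.34  0.67 -0.29  1.93  0.32  0.59 -1.06]
turn [ 0.05 -0.04  0.04] | other [ 1.0e-01  1.0e-01 -1.8e+02] shift cm [-0.09  0.03  9.63]
```

Request:
{"api": "carry_out", "payload": {"rows": [0, 0, 0, 0, 0, 3, 1, 0, 0, 0, 0, 0, 6, 1, 0, 0, 0, -0.1, 0, 8, 1, 0, 0, 0, -0.1, 0, 9.4, 1, 0, 0, 0, -0.1, 0, 9.6, 1]}}

```text
t: 18.3
tcp_pos: [480.2, 247.8, 7.4]
orientation: [-2.455, -1.959, 0.004]
contact_force: [0.1, -0.1, 0.1]
width: 85.6
finger_force: 0.0
```

Request:
{"api": "carry_out", "payload": {"rows": [0, 0, 0, 0, 0, 0, 1, 0, 0, 0, 0, 0, 0, 0.4, 0, 0, 0, 0, 0, 0, 0.2, 0, 0, 0, 0, 0, 0, 0.2, 0, 0, 0, 0, 0, 0, 0.2], "grip_force": 40}}

```text
t: 18.8
tcp_pos: [481.7, 248.6, 10.0]
orientation: [2.456, 1.959, 0.003]
contact_force: [-0.3, -0.2, 4.4]
width: 55.1
finger_force: 41.4
```

Request:
{"api": "carry_out", "payload": {"rows": [0, 0, 0, 0, 0, -1, 0.2, 0, 0, 0, 0, 0, -3, 0.2, 0, 0, 0, 0, 0, -6, 0.2, 0, 0, 0, 0, 0, -10, 0.2, 0, 0, 0, 0, 0, -11, 0.2]}}

```text
t: 19.3
tcp_pos: [483.1, 249.5, 123.2]
orientation: [2.455, 1.958, 0.011]
contact_force: [0.8, 0.3, 0.4]
width: 54.9
finger_force: 42.5
```

```bash
python3 - <<'E'
from h import *
s=read_state(); print(s["width"],s["t"])
move([617.6,188.7,118],0)
E
```

```text
54.94523397481022 19.3
turn [  0.34  -0.25 -12.85] | other [ -0.4  -0.5 167.2] shift cm [-2.94 14.46  0.58]
```

Request:
{"api": "carry_out", "payload": {"rows": [0, 0, -4, -1, 4, 0, 0.2, 0, 0, -8, -2, 8, 0, 0.2, 0, 0, -12.9, -3, 12, 0, 0.2, 0, 0, -12.9, -3, 14.4, 0.3, 0.2, 0, 0, -12.9, -3, 14.4, 0.3, 0.2]}}

```text
t: 19.8
tcp_pos: [618.2, 183.6, 115.3]
orientation: [2.225, 2.214, 0.002]
contact_force: [-0.4, -0.3, 0.0]
width: 55.0
finger_force: 42.5
```

Request:
{"api": "carry_out", "payload": {"rows": [0, 0, 0, 0, 0, 0, 0.2, 0, 0, 0, 0, 0, 0, 0.2, 0, 0, 0, 0, 0, 0, 0.2, 0, 0, 0, 0, 0, 0, 0.2, 0, 0, 0, 0, 0, 0, 0.2]}}

```text
t: 20.3
tcp_pos: [614.3, 187.4, 115.9]
orientation: [2.219, 2.224, 0.0]
contact_force: [1.0, -0.1, -0.8]
width: 55.0
finger_force: 42.5
```

```bash
python3 - <<'E'
from h import *
s=read_state(); print(s["width"],s["t"])
move([617.6,188.7,34.5],0)
d,C=wrist()
# expected stand corners (z14), cheeks, and held roll spindle ends
T=tcp(); P=[[617.6+x,188.7+y,14] for x in(-57,42) for y in(-25,25)]+[[617.6+x,188.7+y,74] for x in(-22.5,22.5) for y in(-17,17)]
P+=[(T@[x,0,-18.5,1])[:3] for x in (-20,20)]
for X in P:
    c=C[:3,:3].T@(np.array(X)-C[:3,3]); cv2.circle(d["img"],(int(d["fx"]*c[0]/c[2]+d["cx"]),int(d["fy"]*c[1]/c[2]+d["cy"])),2,(255,0,0),-1)
cv2.imwrite("pics/w9.png",d["img"][120:460,140:500,::-1])
E
```

```text
54.969240391253315 20.3
turn [0.01 0.01 0.12] | other [  -0.     0.  -179.9] shift cm [0.13 0.33 8.14]
```

View pics/w9.png

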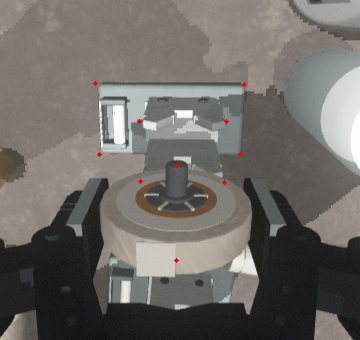

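The expected corners coincide with the narrow stand, and the held spindle end at (178,166) is on axis. I'm lowering it.

Request:
{"api": "carry_out", "payload": {"rows": [0, 0, 0, 0.1, 0.3, 2, 0.2, 0, 0, 0, 0.1, 0.3, 4, 0.2, 0, 0, 0, 0.1, 0.3, 6, 0.2, 0, 0, 0, 0.1, 0.3, 7.4, 0.2, 0, 0, 0, 0.1, 0.3, 7.9, 0.2]}}

```text
t: 20.85
tcp_pos: [617.5, 187.8, 35.5]
orientation: [-2.22, -2.223, 0.001]
contact_force: [0.6, 0.3, -0.4]
width: 55.0
finger_force: 42.5
```

Request:
{"api": "carry_out", "payload": {"rows": [0, 0, 0, 0, 0, 0, 0.2, 0, 0, 0, 0, 0, 0, 0.2, 0, 0, 0, 0, 0, 0, 0.2, 0, 0, 0, 0, 0, 0, 0.2, 0, 0, 0, 0, 0, 0, 0.2]}}

```text
t: 21.35
tcp_pos: [617.9, 188.0, 37.2]
orientation: [2.22, 2.222, 0.001]
contact_force: [0.4, -0.9, 0.2]
width: 55.1
finger_force: 42.5
```

Request:
{"api": "carry_out", "payload": {"rows": [0, 0, 0, 0, 0, 0.2, 0.2, 0, 0, 0, 0, 0, 0.2, 0.2, 0, 0, 0, 0, 0, 0.2, 0.85, 0, 0, 0, 0, 0, 0.2, 0.85, 0, 0, 0, 0, 0, 0.2, 0.85]}}

```text
t: 21.85
tcp_pos: [617.8, 188.0, 34.7]
orientation: [2.22, 2.223, 0.0]
contact_force: [0.0, 1.0, 0.7]
width: 72.5
finger_force: 0.0
```

Request:
{"api": "carry_out", "payload": {"rows": [0, 0, 0, 0, 0, 0, 0.85, 0, 0, 0, 0, 0, -3, 0.85, 0, 0, 0, 0, 0, -7, 1, 0, 0, 0, 0, 0, -11, 1, 0, 0, 0, 0, 0, -15, 1]}}

```text
t: 22.35
tcp_pos: [617.5, 187.9, 186.2]
orientation: [-2.22, -2.223, 0.0]
contact_force: [1.1, 0.4, 0.3]
width: 85.3
finger_force: 0.0
```

```bash
python3 - <<'E'
from h import *
d,C=wrist("w10")
m=spotter.cut_out("wrist","roll_narrow")
for r in m[:2]:
    e=r["extent"]; print(r["conf"],np.round(e),ray(d,[(e[0],(e[1]+e[3])/2),(e[2],(e[1]+e[3])/2)],58,C).round(1))
from itertools import product
Q=[]  # expected seated roll silhouette extent incl. spindle
for th in np.linspace(0,2*np.pi,60):
    for y in(-6,6): Q.append([617.6+28*np.cos(th),188.2+y,52+28*np.sin(th)])
    for y in(-20,20): Q.append([617.6+4*np.cos(th),188.2+y,52+4*np.sin(th)])
for dz in (0,15):
    c=(np.array(Q)+[0,0,dz]-C[:3,3])@C[:3,:3]; u=d["fx"]*c[:,0]/c[:,2]+d["cx"]; v=d["fy"]*c[:,1]/c[:,2]+d["cy"]; print("expected +",dz,u.min(),v.min(),u.max(),v.max())
move([472.1,42.4,115],-5.8)
E
```

```text
0.92 [278. 205. 354. 256.] [[588.4 189.3  58. ]
 [645.5 189.4  58. ]]
expected + 0 279.5049898043041 202.99384282968182 353.6122280644719 256.3768190932335
expected + 15 277.54639854542256 206.84607469660915 355.6364517773524 262.981139317941
turn [ 0.6  -0.27  5.85] | other [   0.4    0.9 -174.2] shift cm [-14.76 -15.01   7.38]
```

The narrow roll matches the seated silhouette. Now the wide roll.

Request:
{"api": "carry_out", "payload": {"rows": [0, 0, 3, -3, -3, 1, 1, 0, 0, 5.8, -6, -6, 2, 1, 0, 0, 5.8, -9, -9.2, 4, 1, 0, 0, 5.8, -12, -12.2, 6, 1, 0, 0, 5.8, -14.7, -15, 7, 1]}}

```text
t: 22.95
tcp_pos: [465.1, 39.1, 113.4]
orientation: [-2.329, -2.106, 0.004]
contact_force: [0.1, -1.2, 0.5]
width: 85.7
finger_force: 0.0
```

Request:
{"api": "carry_out", "payload": {"rows": [0, 0, 0, 0, 0, 0, 1, 0, 0, 0, 0, 0, 0, 1, 0, 0, 0, 0, 0, 0, 1, 0, 0, 0, 0, 0, 0, 1, 0, 0, 0, 0, 0, 0, 1]}}

```text
t: 23.45
tcp_pos: [468.8, 41.7, 114.9]
orientation: [2.328, 2.109, 0.002]
contact_force: [0.6, -0.1, 0.7]
width: 85.0
finger_force: 0.0
```

```bash
python3 - <<'E'
from h import *
d,C=wrist("w11"); m=spotter.cut_out("wrist","roll_wide")
for r in m[:2]: print(r["conf"],np.round(r["extent"]),r["pixels"].sum())
g=m[0]["pixels"].astype(np.uint8); print("minrect",cv2.minAreaRect(cv2.findContours(g,0,2)[0][0]))
def exp(x0,y0,a):
    a=np.radians(a);Q=[]
    for th in np.linspace(0,2*np.pi,60):
        for r,y in((28,-25),(28,25),(4,-40),(4,40)): Q.append([x0+r*np.cos(th)*np.cos(a)-y*np.sin(a),y0+r*np.cos(th)*np.sin(a)+y*np.cos(a),28+r*np.sin(th)])
    c=(np.array(Q)-C[:3,3])@C[:3,:3]; u=d["fx"]*c[:,0]/c[:,2]+d["cx"]; v=d["fy"]*c[:,1]/c[:,2]+d["cy"]; return np.round([u.min(),v.min(),u.max(),v.max()])
print(exp(472.1,42.4,-5.8))
print(read_state()["qpos"].round(2)); move([472.1,42.4,9],-5.8)
a=d["img"].copy(); a[cv2.Canny(g*255,50,100)>0]=(255,0,0); cv2.imwrite("pics/w11.png",a[:,:,::-1])
E
```

```text
0.77 [276. 183. 368. 304.] 8561
minrect ((322.0862121582031, 243.46551513671875), (121.08009338378906, 90.82637023925781), 88.75463104248047)
[276. 184. 367. 307.]
[ 0.1   0.59 -0.35  2.11  0.41  0.51 -0.66]
turn [ 0.03 -0.02  0.1 ] | other [   0.     0.  -179.9] shift cm [ 0.14  0.36 10.57]
```

Request:
{"api": "carry_out", "payload": {"rows": [0, 0, 0, 0.1, 0.3, 3, 1, 0, 0, 0, 0.1, 0.3, 6, 1, 0, 0, 0, 0.1, 0.3, 9, 1, 0, 0, 0, 0.1, 0.3, 10.3, 1, 0, 0, 0, 0.1, 0.3, 10.5, 1]}}

```text
t: 24.05
tcp_pos: [470.0, 41.7, 8.1]
orientation: [-2.328, -2.107, 0.004]
contact_force: [0.4, 0.4, -0.5]
width: 85.7
finger_force: 0.0
```

Request:
{"api": "carry_out", "payload": {"rows": [0, 0, 0, 0, 0, 0, 1, 0, 0, 0, 0, 0, 0, 0.4, 0, 0, 0, 0, 0, 0, 0.2, 0, 0, 0, 0, 0, 0, 0.2, 0, 0, 0, 0, 0, 0, 0.2], "grip_force": 45}}

```text
t: 24.55
tcp_pos: [471.8, 41.5, 10.9]
orientation: [2.329, 2.106, 0.003]
contact_force: [-1.0, -0.3, 6.1]
width: 55.1
finger_force: 47.4
```

Request:
{"api": "carry_out", "payload": {"rows": [0, 0, 0, 0, 0, -1, 0.2, 0, 0, 0, 0, 0, -3, 0.2, 0, 0, 0, 0, 0, -6, 0.2, 0, 0, 0, 0, 0, -10, 0.2, 0, 0, 0, 0, 0, -12, 0.2]}}

```text
t: 25.05
tcp_pos: [471.8, 41.6, 133.0]
orientation: [2.328, 2.106, 0.005]
contact_force: [0.9, 0.2, -1.6]
width: 55.1
finger_force: 48.6
```

Request:
{"api": "carry_out", "payload": {"rows": [0, 0, 0, 0, 3, 0, 0.2, 0, 0, 0, 0, 4, 0, 0.2, 0, 0, 0, 0, 4, 0, 0.2, 0, 0, 0, 0, 4, 0, 0.2, 0, 0, 0, 0, 4, 0, 0.2]}}

```text
t: 25.55
tcp_pos: [508.9, 37.5, 129.1]
orientation: [-2.328, -2.107, 0.004]
contact_force: [0.7, 0.8, -2.3]
width: 55.3
finger_force: 48.6
```

```bash
python3 - <<'E'
from h import *
s=read_state(); print(s["width"],s["t"],tcp()[:3,3])
d,C=wrist("w12"); np.savez("w12.npz",C=C,**{k:d[k] for k in("img","fx","fy","cx","cy")})
for l in("stand_wide","roll_wide","vial_a"): print(l,[(np.round(r["extent"]),r["conf"]) for r in spotter.recognise("wrist",l)])
move([614.8,30.5,118],-4.2)
E
```

```text
55.256630196543476 25.55 [508.91866555  37.49193067 129.10551676]
stand_wide [(array([384., 168., 549., 321.]), 0.63)]
roll_wide [(array([236., 222., 396., 424.]), 0.65)]
vial_a [(array([228.,  33., 278.,  91.]), 0.87)]
turn [-0.05  0.01 -1.51] | other [0.000e+00 1.000e-01 1.785e+02] shift cm [ 0.33 10.49  1.14]
```

Request:
{"api": "carry_out", "payload": {"rows": [0, 0, -1.4, 0.2, 3.5, 0.3, 0.2, 0, 0, -1.4, 0.3, 7, 0.6, 0.2, 0, 0, -1.4, 0.3, 10, 1, 0.2, 0, 0, -1.4, 0.3, 10.5, 1, 0.2, 0, 0, -1.4, 0.3, 10.5, 1, 0.2]}}

```text
t: 26.25
tcp_pos: [615.4, 29.9, 119.0]
orientation: [-2.304, -2.135, 0.001]
contact_force: [-0.2, -0.5, -2.1]
width: 55.2
finger_force: 48.6
```

Request:
{"api": "carry_out", "payload": {"rows": [0, 0, 0, 0, 0, 0, 0.2, 0, 0, 0, 0, 0, 0, 0.2, 0, 0, 0, 0, 0, 0, 0.2, 0, 0, 0, 0, 0, 0, 0.2, 0, 0, 0, 0, 0, 0, 0.2]}}

```text
t: 26.75
tcp_pos: [615.4, 30.0, 119.9]
orientation: [2.304, 2.136, 0.0]
contact_force: [0.0, -0.0, -1.5]
width: 54.7
finger_force: 48.6
```

```bash
python3 - <<'E'
from h import *
s=read_state(); print(s["width"],s["t"])
move([614.8,30,36],-4.4)
d,C=wrist(); T=tcp(); a=np.radians(-4.4); R=np.array([[np.cos(a),-np.sin(a)],[np.sin(a),np.cos(a)]]); o=np.array([614.8,30])
P=[[*(o+R@[x,y]),14] for x in(-57,42) for y in(-44,44)]+[[*(o+R@[x,y]),74] for x in(-22.5,22.5) for y in(-36,36)]
P+=[(T@[x,0,-17.5,1])[:3] for x in (-40,40)]
for X in P:
    c=C[:3,:3].T@(np.array(X)-C[:3,3]); cv2.circle(d["img"],(int(d["fx"]*c[0]/c[2]+d["cx"]),int(d["fy"]*c[1]/c[2]+d["cy"])),2,(255,0,0),-1)
cv2.imwrite("pics/w13.png",cv2.resize(d["img"][120:460,140:500,::-1],None,fx=1.7,fy=1.7))
E
```

```text
54.685354186058824 26.75
turn [0.01 0.   0.07] | other [  -0.     0.  -179.9] shift cm [-0.   -0.06  8.39]
```

View pics/w13.png

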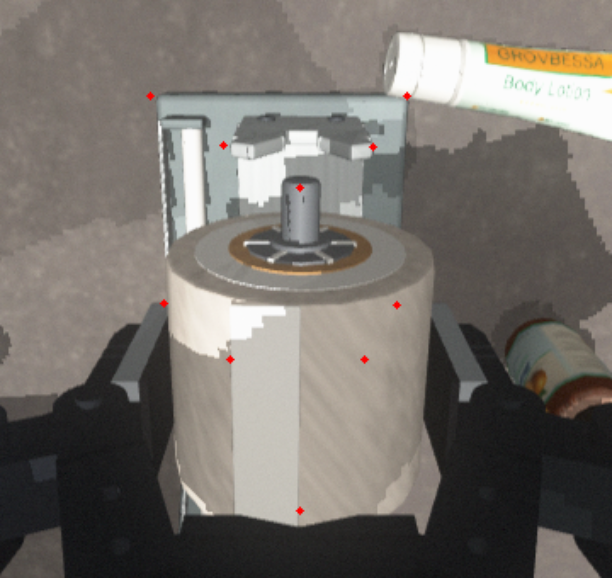

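The wide roll's spindle end at (300,188) lines up with the stand's slot at (302,140) to within about 2 mm, so I'm lowering it.

Request:
{"api": "carry_out", "payload": {"rows": [0, 0, 0, 0, 0, 2, 0.2, 0, 0, 0, 0, 0, 4, 0.2, 0, 0, 0, 0, 0, 6, 0.2, 0, 0, 0, 0, 0, 7.6, 0.2, 0, 0, 0, 0, 0, 8.1, 0.2]}}

```text
t: 27.3
tcp_pos: [615.0, 29.9, 37.1]
orientation: [-2.303, -2.135, 0.002]
contact_force: [0.6, 0.0, -1.8]
width: 54.6
finger_force: 48.6
```

Request:
{"api": "carry_out", "payload": {"rows": [0, 0, 0, 0, 0, 0, 0.2, 0, 0, 0, 0, 0, 0, 0.2, 0, 0, 0, 0, 0, 0.1, 0.2, 0, 0, 0, 0, 0, 0.1, 0.2, 0, 0, 0, 0, 0, 0.1, 0.2]}}

```text
t: 27.8
tcp_pos: [615.8, 30.0, 38.2]
orientation: [2.304, 2.135, 0.001]
contact_force: [-0.4, 1.6, -1.2]
width: 55.1
finger_force: 48.6
```

Request:
{"api": "carry_out", "payload": {"rows": [0, 0, 0, 0, 0, 0.2, 0.2, 0, 0, 0, 0, 0, 0.2, 0.2, 0, 0, 0, 0, 0, 0.2, 0.85, 0, 0, 0, 0, 0, 0.2, 0.85, 0, 0, 0, 0, 0, 0.2, 0.85]}}

```text
t: 28.3
tcp_pos: [615.7, 30.0, 35.9]
orientation: [2.304, 2.136, 0.001]
contact_force: [0.4, -0.9, 0.4]
width: 72.2
finger_force: 0.0
```

Request:
{"api": "carry_out", "payload": {"rows": [0, 0, 0, 0, 0, 0, 0.85, 0, 0, 0, 0, 0, -3, 0.85, 0, 0, 0, 0, 0, -7, 1, 0, 0, 0, 0, 0, -11, 1, 0, 0, 0, 0, 0, -16, 1]}}

```text
t: 28.8
tcp_pos: [614.4, 29.7, 196.1]
orientation: [-2.302, -2.135, 0.003]
contact_force: [0.1, -0.1, -0.6]
width: 85.3
finger_force: 0.0
```

```bash
python3 - <<'E'
from h import *
d,C=wrist("w14")
for r in spotter.recognise("wrist","roll_wide")[:2]: print(r["conf"],np.round(r["extent"],1))
def exp(x0,y0,z0,a):
    a=np.radians(a);Q=[]
    for th in np.linspace(0,2*np.pi,60):
        for r,y in((28,-25),(28,25),(4,-40),(4,40)): Q.append([x0+r*np.cos(th)*np.cos(a)-y*np.sin(a),y0+r*np.cos(th)*np.sin(a)+y*np.cos(a),z0+r*np.sin(th)])
    c=(np.array(Q)-C[:3,3])@C[:3,:3]; u=d["fx"]*c[:,0]/c[:,2]+d["cx"]; v=d["fy"]*c[:,1]/c[:,2]+d["cy"]; return np.round([u.min(),v.min(),u.max(),v.max()],1)
print(exp(615.5,30,52,-4.4),exp(615.5,30,67,-4.4))
t=viewer.snapshot("top"); 
A=cv2.resize(t["img"][165:315,120:420,::-1],(800,400),interpolation=cv2.INTER_CUBIC)[:, :600]
B=cv2.resize(d["img"][150:350,220:430,::-1],(420,400),interpolation=cv2.INTER_CUBIC)
cv2.imwrite("pics/fin.png",np.vstack([cv2.resize(A,(420,280)),B])[:600])
E
```

```text
0.71 [278.5 172.9 355.  270. ]
[281.7 174.6 354.8 275.6] [279.9 177.  356.8 282.9]
```

View pics/fin.png

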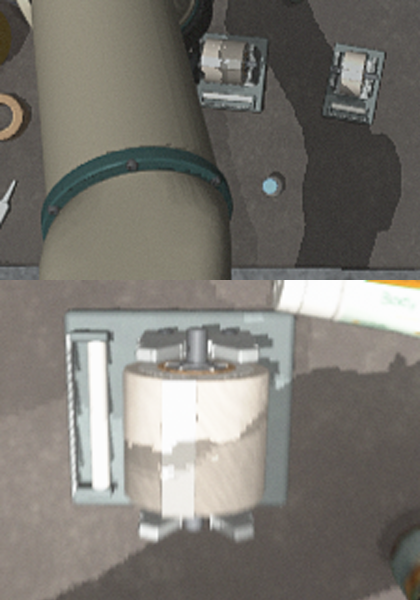

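The wide roll's spindle is down in both slots. The medium roll and the blue-capped vial are where they should be, so I'm handing in.

```bash
python3 -c "
from h import *
print(bot.job_done(),read_state()['t'])"
```

```text
the job is handed in; nothing more can be done
the job is handed in; nothing more can be done
```

I handed the job in at about 29 s: the images show all three rolls seated in their own dispensers and the empty core in the kidney dish, neither vial was touched as far as I could tell, and no verdict came back.

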